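# Refit the handle of a bench service valve

## Task

Refit the loose handle of the laboratory bench valve: slide the steel collar down over the valve's square spindle until it lies flat on the valve's shoulder. The handle lies on its side: stand it upright on the bench, bore down, and let go of it, then take it again, turn its square bore to match the spindle and lower it fully home onto the collar. Let go, and leave the dish, jar and eyepiece where they are.

Things in the scene. Friction and masses are not known exactly. Their poses are not given: they have to be found in the camera images.
- valve: Bench valve fixed to the bench. Origin: centre of its underside on the bench, z up. Base flange 72 mm across, 8 mm high; grey round body 44 mm across; steel head 54 mm across with a flat top (the shoulder) 50 mm above the bench; a square spindle rises from it. A hose outlet 16 mm thick sticks out along the valve's +x, its axis 26 mm high, to 88 mm from the valve's axis.
- valve_seat (a point): Point on the spindle's axis at the height of the shoulder, 50 mm above the bench; axes as the valve's. Around it stands a round boss 21 mm across, 6 mm high, tapering on to 9 mm high.
- spindle_tip (a point): Centre of the top of the upright steel spindle, 96 mm above the bench; axes as the valve's. The spindle is 14 x 14 mm square, its flats facing the valve's x and y axes; the last 4 mm taper to 8 x 8 mm.
- handle: Loose grey plastic handle, about 110 g, square outside, at first lying on a flat side. Origin: centre of its foot's end face; z runs along it to the head; sides face its x and y. Foot 38 x 38 mm from z = 0 to 14 mm, neck 30 x 30 mm from 14 to 34, solid head 38 x 38 mm from 34 to 64. In the foot's end opens a square bore, 16.5 x 16.5 mm, 34 mm deep, sides parallel to the outside.
- handle_top (a point): Centre of the handle's head end, 64 mm along its z from the origin. The handle fits the spindle in any of four quarter turns.
- collar: Loose steel ring lying flat, 52 mm outside, 25 mm bore, 18 mm high, about 90 g. Origin: centre of its underside, z up. With it lying on the shoulder the handle comes to rest on its top, 68 mm above the bench.
- dish: Bystander: open glass dish, 90 mm across, 15 mm high. Origin: centre of its underside.
- jar: Bystander: closed amber glass jar with a white lid, 52 mm across, 75 mm high. Origin: centre of its underside.
- eyepiece: Bystander: black round microscope eyepiece standing on end, 42 mm across, 50 mm high. Origin: centre of its underside.

How it is judged:
By the outcome, as a careful person would: the job done as asked, in the order asked, and still so for the second after the job is handed in, with the robot touching nothing.
It also fails if it takes over 67 s, if anything falls off the work surface, if the arm or the gripper's body presses on something with over 40 N, if the wrist force passes 120 N, or if a joint passes its speed limit or range.

## Robot

A 6-joint arm with a two-finger parallel gripper is mounted at the origin on the work surface. World frame = base frame: x ahead of the robot, y to its left, z up, the work surface at z = 0. Lengths are in m, angles in rad, forces in N, time in s.
With the tool pointing down it reaches from about 0.35 to 0.775 m from the base axis. Payload 7.3 kg.
Tool frame: the origin (TCP) lies at the very end of the fingers, on their centre line; the grasp point (between the pads) lies 19 mm behind it (robot.tcp_to_grasp is the z of the grasp point in the tool frame, in m); z points along the fingers, y is the line along which they close (so a half turn about z gives the same grasp; the last joint's range is limited). The gripper opens to 92 mm and grips with 3 to 60 N. Pads are 19 mm wide; open, the fingers measure 130 mm over their backs; the gripper's body (75 mm by 190 mm) begins 47 mm behind the grasp point.
Start: joints at [1.072, 0.342, 1.524, -0, 1.275, -0.146], TCP at [0.181, 0.493, 0.227] pointing down, gripper open.
Joint ranges: [-2.53, 2.53], [-0.77, 2.02], [0.04, 2.7], [-1, 4.14], [0.28, 2.66], [-3.11, 3.11]. Speed limits (rad/s): [2.57, 2.57, 3.14, 3.14, 3.14, 3.14].

## Interface

Orientations are given as [roll, pitch, yaw] about the fixed x, y, z axes, in that order (R = Rz(yaw) Ry(pitch) Rx(roll)).
In Python, from cell import monitor, read_camera, get_calibration, job, robot gives the robot as it stands. The module is installed in compiled form; this text tells all that it offers.
- The arm moves only by the tool send_rows, never from a script. Its argument "targets" is a list of rows, each an object with "translation": the shift along the tool's x, y, z in cm, a list of three; "spin": the turn about the tool's z in degrees; "jaw": the opening, from 0 (shut) to 1 (fully open). A call has exactly 5 rows; each row is the pose to reach, as a shift and turn from the pose commanded when the call began, along the tool's axes at that moment; what a row does not reach only later rows make up. A row lasts 1/10 s, in which the tool goes at most 50 mm and 8.59 degrees, less where a joint would pass 70% of its speed; a pose out of reach is approached as far as the arm can. A call with a gripper value outside its range is refused whole. The fingers move at their own pace and stop on an object; "force" is the grip in N (left out, the last holds). Time passes only in rows, so rows that repeat a pose let the fingers close, or fill a call up. It gives the time, the measured TCP pose, the force, the opening and the grip force at its end, in the units of the state.
- monitor.observe(): the state, without advancing time (a new reading comes with each control period).
- read_camera(name): name is "scene" or "top" or "wrist"; returns (picture, depth): 400x640x3 uint8, red, green, blue; 400x640 float32, m along the optical axis (not along the pixel's ray), 0 where there is no reading.
- get_calibration(name): a dict with "intrinsics" (3x3 intrinsics, pixels), "origin" and "orientation" of the camera in the world; the wrist camera has in their place "hand_eye" (4x4, takes a point from camera to tool coordinates, whose origin is the TCP and whose axes are the flange's). Camera axes: x right, y up, looking along -z (the intrinsics and any distortion apply to the point x, -y, -z); pixel columns grow to the right and rows downward; lengths in m; the calibration is good to about 2 mm. A picture is of the moment at which its call begins: read the wrist's pose just before it. get_calibration takes no time and is no camera call.
- job.hand_in(): hands the job in; it is judged then, once.
The state is a dict: "time": time; "qpos": joint angles; "qvel": joint speeds; "joint_efforts": joint torques, N m; "tool_pos": TCP position; "tool_rot": TCP orientation; "contact_force": force on the tool from outside, world axes, zero at the start; "torque": the same for the moment, N m; "opening": finger opening in m; "grip_force": force on a finger pad.
Only numpy, scipy, OpenCV 4.12 (cv2) and the standard library are available. Lean on these libraries where they do the work, as an engineer would, in place of code of your own. Each camera call takes 0.05 s, during which the arm holds its last target. There are 200 camera calls.

## Working session

There is one attempt and no reset: what is moved stays moved. The work goes in short steps, Python scripts to look and compute and a tool call to move; the robot and the scene stay as the last step left them, time stands still between calls to the robot, and variables do not carry over. Pictures are saved under pics/ and viewed, at most 10 in all, crops included, and the job is handed in when it is done.

Besides the shell and the picture viewer there is one more tool, called after "Call:" in YAML: its name, and indented under it one key for each argument. send_rows: Moves the arm, as the interface text tells. Its arguments: {"type":"object","properties":{"targets":{"type":"array"},"force":{"type":"number"}},"required":["targets"]}

```bash
mkdir -p pics; cat > h.py <<'E'
import numpy as np, cv2
from scipy.spatial.transform import Rotation as R
from cell import monitor, read_camera, get_calibration, job, robot
def save(img,n): cv2.imwrite(f'pics/{n}.png',cv2.cvtColor(img,cv2.COLOR_RGB2BGR))
def campose(name,st=None):
    c=get_calibration(name); K=np.array(c['intrinsics'])
    if 'hand_eye' in c:
        T=np.eye(4);T[:3,:3]=R.from_euler('xyz',st['tool_rot']).as_matrix();T[:3,3]=st['tool_pos']
        T=T@np.array(c['hand_eye']);return K,T[:3,3],T[:3,:3],c
    o=np.array(c['orientation'])
    M=o if o.shape==(3,3) else R.from_euler('xyz',o).as_matrix()
    return K,np.array(c['origin']),M,c
def cloud(name,depth,st=None):
    K,o,M,c=campose(name,st); v,u=np.mgrid[:400,:640]
    d=depth; p=np.stack([(u-K[0,2])/K[0,0]*d,-(v-K[1,2])/K[1,1]*d,-d],-1)
    return p@M.T+o
E
python3 - <<'E'
from h import *
for n in('scene','top','wrist'): print(n,get_calibration(n))
st=monitor.observe();print(st, robot.tcp_to_grasp)
for n in('scene','top'):
    p,d=read_camera(n);save(p,n+'0');np.savez(f'{n}0.npz',p=p,d=d);c=cloud(n,d);print(n,(d>0).mean(),np.percentile(c[d>0][:,2],[1,50,99]))
E
```

```text
scene {'intrinsics': array([[371.24162076,   0.        , 317.40069049],
       [  0.        , 371.24162076, 204.20229918],
       [  0.        ,   0.        ,   1.        ]]), 'origin': array([ 0.88016981, -0.52898189,  0.71385438]), 'orientation': array([ 0.76701551, -0.00223864,  0.5450442 ])}
top {'intrinsics': array([[464.87571302,   0.        , 325.3551634 ],
       [  0.        , 464.87571302, 201.10821096],
       [  0.        ,   0.        ,   1.        ]]), 'origin': array([0.46432501, 0.02063617, 1.17655946]), 'orientation': array([ 0.0951693 , -0.02184595, -1.59709116])}
wrist {'intrinsics': array([[282.01746142,   0.        , 319.01069791],
       [  0.        , 282.01746142, 197.60687815],
       [  0.        ,   0.        ,   1.        ]]), 'hand_eye': array([[-5.33223728e-04,  9.51167066e-01,  3.08676088e-01,
         8.41822107e-02],
       [ 9.99999605e-01,  2.87757140e-04,  8.40746700e-04,
         1.13327738e-03],
       [ 7.10866824e-04,  3.08676415e-01, -9.51166844e-01,
        -1.57629123e-01],
       [ 0.00000000e+00,  0.00000000e+00,  0.00000000e+00,
         
[... 155 characters left out ...]
]), 'qvel': array([ 1.07850519e-03, -6.85622955e-04,  7.06113306e-05, -2.60450018e-04,
        7.90760761e-04,  7.31368033e-04]), 'joint_efforts': array([ 1.43745830e-03, -4.31231368e+01, -2.44228417e+01,  7.18742958e-02,
        5.57643129e-02, -1.11974286e-04]), 'tool_pos': array([0.18116788, 0.49231338, 0.22604247]), 'tool_rot': array([-3.14006253e+00, -2.51410200e-04,  2.78880705e+00]), 'contact_force': array([ 0.19543275, -0.18401154, -0.26085634]), 'torque': array([-0.00782061,  0.01839283, -0.02537161]), 'grip_force': 0.0, 'opening': 0.09211164509411847} -0.0188
scene 0.9960078125 [-0.75935386 -0.00251007  0.29878807]
top 0.99601171875 [-7.55532874e-01  5.25480293e-04  3.14688484e-02]
```

View pics/top0.png

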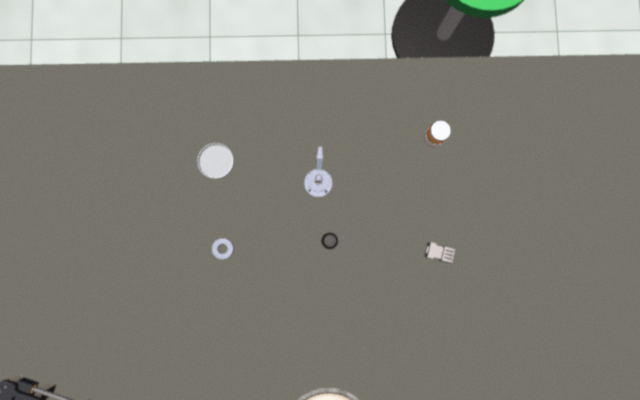

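View pics/scene0.png

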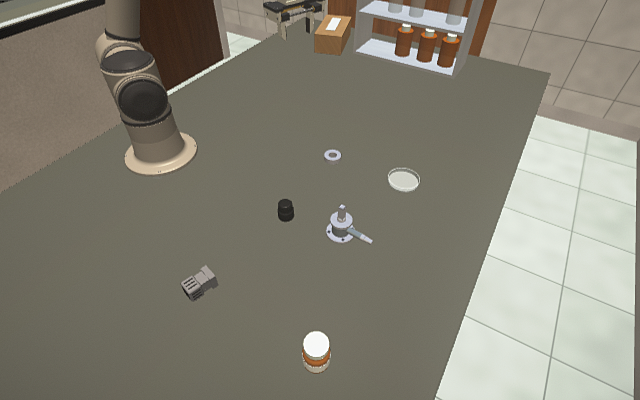

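The top view shows the collar at (222,249), the valve at (318,182) with its outlet pointing up (+x), the eyepiece at (330,240), the handle at (440,252), the dish at (215,160) and the jar at (440,130). The scene view agrees with this. Next I'll compute positions.

```bash
python3 - <<'E'
from h import *
crops=[]
for n in('top','scene'):
    z=np.load(n+'0.npz');p,d=z['p'],z['d'];c=cloud(n,d)
    ok=(d>0)&(c[...,0]>.3)&(c[...,0]<.85)&(abs(c[...,1])<.42)
    t=ok&(abs(c[...,2])<.004+.01); A=np.c_[c[t][:,:2],np.ones(t.sum())];f=np.linalg.lstsq(A,c[t][:,2],rcond=None)[0];print(n,'plane',f)
    h=c[...,2]-(c[...,:2]@f[:2]+f[2]); m=(ok&(h>.006)&(h<.12)).astype(np.uint8)
    k,l,s,ce=cv2.connectedComponentsWithStats(m)
    for i in range(1,k):
        if s[i,4]<25: continue
        q=c[l==i];hh=h[l==i];top=q[hh>hh.max()-.006]
        r=cv2.minAreaRect((q[:,:2]*1000).astype(np.float32))
        print(s[i],'px',ce[i].round(),'mean',q.mean(0).round(4),'hmax',hh.max().round(3),'topmean',top.mean(0).round(4),'rect',np.round(r[0],1),np.round(r[1],1),round(r[2],1))
a=np.load('top0.npz')['p'][225:275,410:470];b=np.load('scene0.npz')['p'][255:305,170:230]
save(np.hstack([cv2.resize(a,(390,325),interpolation=2),cv2.resize(b,(390,325),interpolation=2)]),'hand1')
E
```

```text
top plane [0.00119805 0.00097744 0.00045597]
[423 122  27  26 487] px [437. 134.] mean [ 0.7291 -0.2842  0.0613] hmax 0.082 topmean [ 0.734  -0.2904  0.0781] rect [ 732.4 -286.9] [47.6 48.4] 87.2
[198 143  36  36 172] px [214. 161.] mean [0.684  0.2696 0.0143] hmax 0.02 topmean [0.6809 0.2655 0.0173] rect [683.6 267.1] [88.5 86.9] 43.4
[304 147  29  51 700] px [318. 178.] mean [0.6299 0.0094 0.0391] hmax 0.1 topmean [0.6216 0.0093 0.097 ] rect [645.   15.9] [119.3  69.7] 16.1
[321 233  17  17 221] px [329. 241.] mean [ 0.4747 -0.0142  0.0446] hmax 0.056 topmean [ 0.4749 -0.0158  0.0525] rect [474.5 -13.8] [39.4 39.4] 88.3
[212 239  22  21 289] px [223. 249.] mean [0.4623 0.2492 0.0182] hmax 0.022 topmean [0.4621 0.2493 0.0197] rect [461.8 250.1] [50.9 49.1] 88.6
[425 243  31  21 429] px [440. 253.] mean [ 0.4385 -0.2852  0.0349] hmax 0.044 topmean [ 0.4383 -0.2861  0.0406] rect [ 438.5 -287.1] [65.9 38.2] 73.8
scene plane [ 0.00036439 -0.00099804 -0.00186773]
[324 150  17  14 180] px [332. 156.] mean [0.4656 0.2433 0.0134] hmax 0.021 topmean [0.465  0.2457 0.0156] rect [464.2 245.7] [50.2 50.3] 88.7
[388 168  32  24 191] px [404. 179.] mean [0.6863 0.2634 0.0097] hmax 0.018 topmean [0.6856 0.2649 0.0124] rect [686.2 265.2] [92.  87.8] 85.3
[278 199  16  22 298] px [285. 210.] mean [ 0.4822 -0.0256  0.0331] hmax 0.054 topmean [ 0.4774 -0.0193  0.0479] rect [479.5 -21.2] [40.4 35.4] 45.1
[326 205  47  40 837] px [344. 228.] mean [ 0.6365 -0.003   0.0355] hmax 0.099 topmean [0.6247 0.0048 0.0936] rect [647.8   8.4] [116.4  62.7] 17.3
[181 266  37  36 708] px [199. 283.] mean [ 0.4455 -0.2945  0.0292] hmax 0.041 topmean [ 0.4401 -0.294   0.0362] rect [ 440.6 -291.6] [65.5 40.3] 75.7
[302 332  29  41 974] px [316. 352.] mean [ 0.7404 -0.3007  0.058 ] hmax 0.078 topmean [ 0.7361 -0.2939  0.0736] rect [ 737.  -295.4] [49.6 49.1] 70.0
```

View pics/hand1.png

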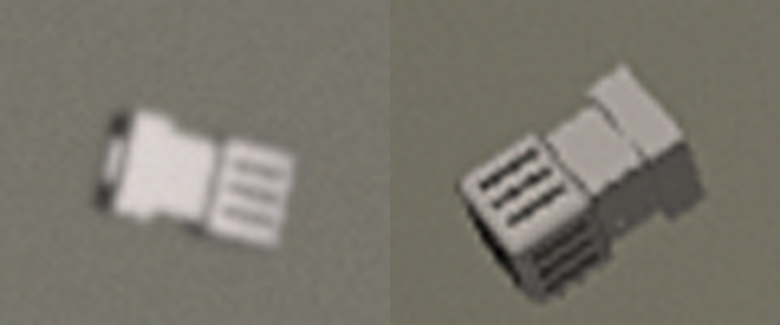

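The handle's head end is toward -y (right in the top view) and its bore faces +y. First I'll go to the collar.

Call:
send_rows:
  targets:
    - {"translation":[-4.5,-1.7,1],"spin":0,"jaw":1}
    - {"translation":[-9,-3.4,2.5],"spin":0,"jaw":1}
    - {"translation":[-13.5,-5.1,4],"spin":0,"jaw":1}
    - {"translation":[-18,-6.8,5],"spin":0,"jaw":1}
    - {"translation":[-22.5,-8.5,6],"spin":0,"jaw":1}

```text
time: 0.6
tool_pos: [0.3641, 0.3336, 0.166]
tool_rot: [-3.141, -0.0, 2.789]
contact_force: [0.9, 0.7, -0.5]
opening: 0.0919
grip_force: 0.0
```

Call:
send_rows:
  targets:
    - {"translation":[-4.4,-1.6,1],"spin":8,"jaw":1}
    - {"translation":[-8.4,-3.1,2],"spin":16,"jaw":1}
    - {"translation":[-12.4,-4.6,3],"spin":24,"jaw":1}
    - {"translation":[-12.4,-4.6,3],"spin":32,"jaw":1}
    - {"translation":[-12.4,-4.6,3],"spin":40,"jaw":1}

```text
time: 1.1
tool_pos: [0.4642, 0.2477, 0.1357]
tool_rot: [-3.14, -0.0, 2.082]
contact_force: [-0.5, 0.3, 0.3]
opening: 0.0917
grip_force: 0.0
```

```bash
cat >> h.py <<'E'
def go(x,y,z,yawdeg,st=None):
    "move needed: tool shift in cm, spin in deg"
    st=st or monitor.observe(); M=R.from_euler('xyz',st['tool_rot']).as_matrix()
    d=M.T@(np.array([x,y,z])-st['tool_pos']); yaw=np.degrees(np.arctan2(M[1,0],M[0,0]))
    print('pos',st['tool_pos'].round(4),'yaw',yaw.round(2),'t',st['time'],'SHIFT',(d*100).round(2),'SPIN',round((yaw-yawdeg+180)%360-180,2))
def wrist(n):
    st=monitor.observe(); p,d=read_camera('wrist'); save(p,n); np.savez(n+'.npz',p=p,d=d)
    c=cloud('wrist',d,st); return st,p,d,c
def blobs(c,d,lo=.006,hi=.13):
    t=(d>0)&(abs(c[...,2])<.012); f=np.array([0,0,np.median(c[t][:,2])]);print('table z',f[2].round(4))
    h=c[...,2]-f[2]; m=((d>0)&(h>lo)&(h<hi)).astype(np.uint8)
    k,l,s,ce=cv2.connectedComponentsWithStats(m); out=[]
    for i in range(1,k):
        if s[i,4]<150: continue
        q=c[l==i];hh=h[l==i];hm=np.percentile(hh,98);top=q[abs(hh-hm)<.004]
        r=cv2.minAreaRect((top[:,:2]*1000).astype(np.float32))
        print('px',ce[i].round(),s[i,4],'h',hm.round(4),'mean',q.mean(0).round(4),'toprect',np.round(r[0],1),np.round(r[1],1),round(r[2],1)); out.append((l==i,h))
    return out
E
python3 - <<'E'
from h import *
st,p,d,c=wrist('pics/../w1') if 0 else wrist('w1')
b=blobs(c,d); go(.463,.248,.05,90)
E
```

```text
table z -0.0004
px [319. 189.] 1609 h 0.0193 mean [0.4624 0.2518 0.0169] toprect [463.  250.7] [50.6 50.5] 37.5
px [494. 239.] 452 h 0.016 mean [0.6596 0.2945 0.0116] toprect [666.9 295.7] [76.4 23.3] 29.3
pos [0.4638 0.2483 0.136 ] yaw 118.95 t 1.15 SHIFT [ 0.01 -0.08  8.6 ] SPIN 28.95
```

Call:
send_rows:
  targets:
    - {"translation":[0.2,0,3],"spin":7,"jaw":1}
    - {"translation":[0.2,0,6],"spin":14,"jaw":1}
    - {"translation":[0.2,0,9],"spin":21,"jaw":1}
    - {"translation":[0.2,0,11.5],"spin":29,"jaw":1}
    - {"translation":[0.2,0,13.1],"spin":29,"jaw":1}

```text
time: 1.65
tool_pos: [0.4614, 0.2507, 0.0037]
tool_rot: [-3.139, 0.001, 1.584]
contact_force: [-0.6, -0.4, -0.3]
opening: 0.0919
grip_force: 0.0
```

Call:
send_rows:
  targets:
    - {"translation":[0,0,0],"spin":0,"jaw":0.4}
    - {"translation":[0,0,0],"spin":0,"jaw":0.4}
    - {"translation":[0,0,0],"spin":0,"jaw":0.4}
    - {"translation":[0,0,0],"spin":0,"jaw":0.4}
    - {"translation":[0,0,0],"spin":0,"jaw":0.4}
  force: 25

```text
time: 2.15
tool_pos: [0.4631, 0.2511, 0.0066]
tool_rot: [3.14, -0.001, 1.585]
contact_force: [-0.7, 0.6, -0.2]
opening: 0.0561
grip_force: 0.0
```

Call:
send_rows:
  targets:
    - {"translation":[0,0,0],"spin":0,"jaw":0.4}
    - {"translation":[0,0,0],"spin":0,"jaw":0.4}
    - {"translation":[0,0,0],"spin":0,"jaw":0.4}
    - {"translation":[0,0,0],"spin":0,"jaw":0.4}
    - {"translation":[0,0,0],"spin":0,"jaw":0.4}

```text
time: 2.65
tool_pos: [0.4629, 0.251, 0.0063]
tool_rot: [3.141, -0.0, 1.585]
contact_force: [-1.0, 0.0, 6.1]
opening: 0.0502
grip_force: 25.0
```

Call:
send_rows:
  targets:
    - {"translation":[0,0,-3],"spin":0,"jaw":0.4}
    - {"translation":[0,0,-6],"spin":0,"jaw":0.4}
    - {"translation":[0,0,-10],"spin":0,"jaw":0.4}
    - {"translation":[0,0,-14],"spin":0,"jaw":0.4}
    - {"translation":[0,0,-16],"spin":0,"jaw":0.4}

```text
time: 3.15
tool_pos: [0.4637, 0.2513, 0.1691]
tool_rot: [3.137, -0.002, 1.585]
contact_force: [1.8, 0.4, -0.4]
opening: 0.0505
grip_force: 25.0
```

```bash
python3 - <<'E'
from h import *
for i in range(3): print(monitor.observe()['tool_pos'],monitor.observe()['opening'],monitor.observe()['time'])
go(.53,.009,.165,90)
E
```

```text
[0.46368155 0.25134454 0.16905917] 0.05049172069132515 3.15
[0.46368155 0.25134454 0.16905917] 0.05049172069132515 3.15
[0.46368155 0.25134454 0.16905917] 0.05049172069132515 3.15
pos [0.4637 0.2513 0.1691] yaw 90.79 t 3.15 SHIFT [-24.32   6.3    0.39] SPIN 0.79
```

Call:
send_rows:
  targets:
    - {"translation":[-4,2,0],"spin":0.8,"jaw":0.4}
    - {"translation":[-8,4,0],"spin":0.8,"jaw":0.4}
    - {"translation":[-12,6,0],"spin":0.8,"jaw":0.4}
    - {"translation":[-16,8,0],"spin":0.8,"jaw":0.4}
    - {"translation":[-20,10,0],"spin":0.8,"jaw":0.4}

```text
time: 3.65
tool_pos: [0.5657, 0.0506, 0.1655]
tool_rot: [-3.141, -0.0, 1.571]
contact_force: [1.1, 0.7, -1.2]
opening: 0.0503
grip_force: 25.0
```

Call:
send_rows:
  targets:
    - {"translation":[-4,2,0],"spin":0,"jaw":0.4}
    - {"translation":[-8,4,0],"spin":0,"jaw":0.4}
    - {"translation":[-11,5.3,0],"spin":0,"jaw":0.4}
    - {"translation":[-12.3,5.5,0],"spin":0,"jaw":0.4}
    - {"translation":[-12.3,5.5,0],"spin":0,"jaw":0.4}

```text
time: 4.15
tool_pos: [0.62, -0.0722, 0.1649]
tool_rot: [-3.14, -0.0, 1.568]
contact_force: [0.8, 1.3, -0.7]
opening: 0.0502
grip_force: 25.0
```

```bash
python3 - <<'E'
from h import *
st,p,d,c=wrist('pics/w2'); blobs(c,d,.01,.3); go(.623,.007,.165,90)
E
```

```text
table z -0.0004
px [335. 110.] 3638 h 0.0959 mean [0.6362 0.0087 0.0491] toprect [622.7   9.2] [13.5 14. ] 89.2
px [178. 135.] 1795 h 0.0513 mean [ 0.4825 -0.0133  0.0403] toprect [476.2 -14.8] [33.1 33.4] 15.5
px [320. 326.] 89372 h 0.2783 mean [ 0.6209 -0.0463  0.2536] toprect [620.  -43.7] [148.3  18.2] 0.1
pos [ 0.6197 -0.0706  0.1651] yaw 89.92 t 4.2 SHIFT [7.76 0.32 0.02] SPIN -0.08
```

```bash
python3 - <<'E'
from h import *
z=np.load('pics/w2.npz');p,d=z['p'],z['d'];save(p,'w2')
st=monitor.observe();c=cloud('wrist',d,st)
def sel(zl,zh,box):
    m=(d>0)&(c[...,2]>zl)&(c[...,2]<zh)&(c[...,0]>box[0])&(c[...,0]<box[1])&(c[...,1]>box[2])&(c[...,1]<box[3]);return m
def rect(m,n):
    q=c[m];r=cv2.minAreaRect((q[:,:2]*1000).astype(np.float32));print(n,m.sum(),q.mean(0).round(4),np.round(r[0],1),np.round(r[1],1),round(r[2],2))
B=(.57,.68,-.04,.07)
rect(sel(.088,.105,B),'tip');rect(sel(.06,.09,B),'spindle sides')
m=sel(.044,.054,B);rect(m,'shoulder')
m=sel(.17,.19,(.58,.66,-.12,-.03));rect(m,'ring')
v,u=np.nonzero(m);print('ringpx',u.min(),u.max(),v.min(),v.max())
o=sel(.02,.04,(.655,.72,-.04,.07));q=c[o];pf=np.polyfit(q[:,0],q[:,1],1);print('outlet dir deg',np.degrees(np.arctan(pf[0])))
E
```

```text
tip 332 [0.6222 0.011  0.0945] [622.2  10.9] [14.  13.9] 85.71
spindle sides 0 [nan nan nan] [0. 0.] [0. 0.] 0.0
shoulder 2288 [0.6222 0.0117 0.0498] [622.3  10.9] [53.  52.9] 15.8
ring 4655 [ 0.6202 -0.0633  0.1771] [620.3 -65.1] [79.9 39.1] 2.27
ringpx 244 393 215 277
outlet dir deg -4.712150322069308<stdin>:7: RuntimeWarning: Mean of empty slice.
  ret = um.true_divide(
```

View pics/w2.png

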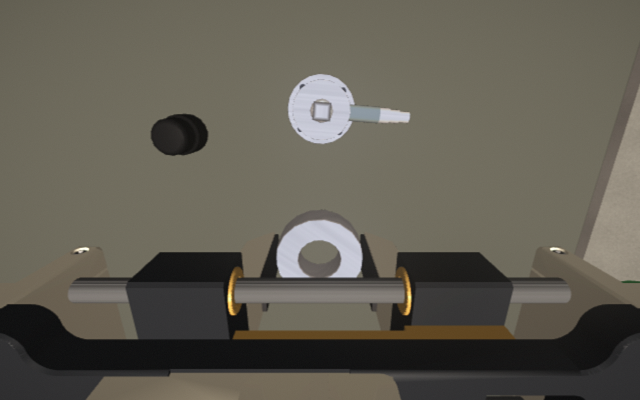

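The wrist view shows the valve at (321,110) with a nearly axis-aligned spindle, and the held collar at (320,255) with its hole in clear view. Next I'll measure the collar centre against the spindle in this same picture.

```bash
python3 - <<'E'
from h import *
z=np.load('pics/w2.npz');p,d=z['p'],z['d']
st=monitor.observe();c=cloud('wrist',d,st);print(st['tool_pos'],st['time'])
sub=np.zeros(d.shape,bool);sub[235:282,272:368]=1
zt=np.median(c[240:250,310:330][...,2]);print('ring top z',zt)
g=p.min(2)
m=((g>150)&sub&(abs(c[...,2]-zt)<.004)).astype(np.uint8)
q=c[m>0];print('top z',q[:,2].min(),q[:,2].max(),len(q))
# circle fit to hole and outer boundary
def circ(P):
    A=np.c_[2*P,np.ones(len(P))];s=np.linalg.lstsq(A,(P**2).sum(1),rcond=None)[0];return s[:2],np.sqrt(s[2]+s[:2]@s[:2])
K,o,M,_=campose('wrist',st)
def ray(uv,zp):
    r=np.c_[(uv[:,0]-K[0,2])/K[0,0],-(uv[:,1]-K[1,2])/K[1,1],-np.ones(len(uv))]@M.T
    return (o+r*((zp-o[2])/r[:,2])[:,None])[:,:2]
cs,hi=cv2.findContours(m,cv2.RETR_CCOMP,cv2.CHAIN_APPROX_NONE)
for k,h in zip(cs,hi[0]):
    if len(k)>30:
        P=k[:,0,:].astype(float);P=P[(P[:,1]<272)]
        print('hole' if h[3]>=0 else 'outer',len(P),circ(ray(P,zt)))
cs,_=cv2.findContours(((abs(c[...,2]-.0498)<.006)&(c[...,1]>-.04)&(abs(c[...,0]-.622)<.03)).astype(np.uint8),0,1)
k=max(cs,key=len)[:,0,:].astype(float);print('shoulder',circ(ray(k,.05)))
print('tcp in px-free', st['tool_pos'])
E
```

```text
[ 0.61970467 -0.07058536  0.16513053] 4.2
ring top z -0.0001048225324441765
top z -0.0006830414015177588 0.0008099578988904899 16
shoulder (array([0.62222646, 0.01091494]), np.float64(0.026214195007851993))
tcp in px-free [ 0.61970467 -0.07058536  0.16513053]
```

```bash
python3 - <<'E'
from h import *
z=np.load('pics/w2.npz');p,d=z['p'],z['d']
st=monitor.observe();c=cloud('wrist',d,st)
K,o,M,_=campose('wrist',st)
def circ(P):
    A=np.c_[2*P,np.ones(len(P))];s=np.linalg.lstsq(A,(P**2).sum(1),rcond=None)[0];return s[:2],np.sqrt(s[2]+s[:2]@s[:2])
def ray(uv,zp):
    r=np.c_[(uv[:,0]-K[0,2])/K[0,0],-(uv[:,1]-K[1,2])/K[1,1],-np.ones(len(uv))]@M.T
    return (o+r*((zp-o[2])/r[:,2])[:,None])[:,:2]
zt=np.median(c[250:262,284:294][...,2]);print('ring top z',zt)
m=(abs(c[...,2]-zt)<.0025);m[:,:270]=0;m[:,370:]=0;m[:205]=0;m[279:]=0
# hole: non-top pixels enclosed
hole=((~m)&(c[...,2]<zt-.005)).astype(np.uint8);hole[:,:290]=0;hole[:,350:]=0;hole[:225]=0;hole[277:]=0
cs,_=cv2.findContours(hole,0,1);k=max(cs,key=len)[:,0,:].astype(float);print(k.min(0),k.max(0))
P=k[k[:,1]<262]; print('hole(upper edge)',len(P),circ(ray(P,zt)));
e=[(u,np.nonzero(m[:,u])[0].min()) for u in range(285,356)]
e=np.array(e,float);print('outer top arc',circ(ray(e,zt)), e[::14])
E
```

```text
ring top z 0.17643266723489887
[299. 240.] [339. 274.]
hole(upper edge) 62 (array([ 0.62027271, -0.0700979 ]), np.float64(0.01166197303189565))
outer top arc (array([ 0.62033416, -0.07038166]), np.float64(0.025365026448619765)) [[285. 233.]
 [299. 222.]
 [313. 218.]
 [327. 220.]
 [341. 223.]
 [355. 235.]]
```

Call:
send_rows:
  targets:
    - {"translation":[4,0.1,0],"spin":0,"jaw":0.4}
    - {"translation":[7,0.2,0],"spin":0,"jaw":0.4}
    - {"translation":[8.1,0.2,0],"spin":0,"jaw":0.4}
    - {"translation":[8.1,0.2,2],"spin":0,"jaw":0.4}
    - {"translation":[8.1,0.2,4.5],"spin":0,"jaw":0.4}

```text
time: 4.7
tool_pos: [0.6227, 0.0122, 0.1218]
tool_rot: [3.138, 0.0, 1.574]
contact_force: [0.7, 0.9, 0.1]
opening: 0.0506
grip_force: 25.0
```

Call:
send_rows:
  targets:
    - {"translation":[0,0,0.5],"spin":0,"jaw":0.4}
    - {"translation":[0,0,1.0],"spin":0,"jaw":0.4}
    - {"translation":[0,0,1.5],"spin":0,"jaw":0.4}
    - {"translation":[0,0,2.0],"spin":0,"jaw":0.4}
    - {"translation":[0,0,2.5],"spin":0,"jaw":0.4}

```text
time: 5.2
tool_pos: [0.6227, 0.0102, 0.0961]
tool_rot: [3.14, 0.0, 1.57]
contact_force: [0.4, 0.4, -0.2]
opening: 0.0506
grip_force: 25.0
```

```bash
python3 - <<'E'
from h import *
st=monitor.observe();print(st['tool_pos'],st['contact_force'],st['opening'])
z,d=read_camera('wrist');save(z,'w3');c=cloud('wrist',d,st)
m=(c[...,2]>.088)&(c[...,2]<.1)&(abs(c[...,0]-.622)<.02)&(abs(c[...,1]-.011)<.02)
print(m.sum(),c[m].mean(0) if m.any() else '')
E
```

```text
[0.62271097 0.01016862 0.0960521 ] [ 0.39952375  0.37320977 -0.23333549] 0.05059223925691394
763 [0.62263706 0.00777258 0.09511625]
```

View pics/w3.png

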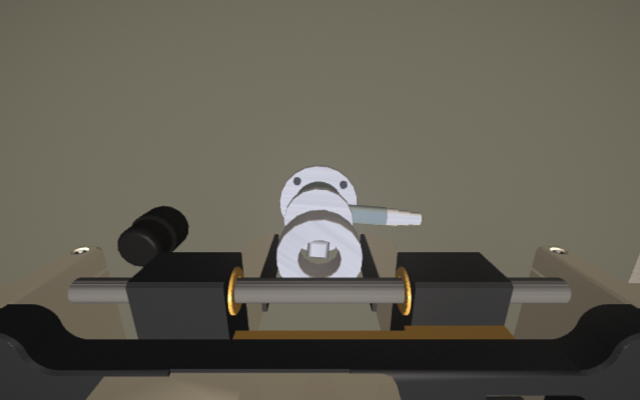

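The spindle tip (318,249) sits within the collar's bore (around 320,257). I'll carry on lowering.

Call:
send_rows:
  targets:
    - {"translation":[0,0,0.6],"spin":0,"jaw":0.4}
    - {"translation":[0,0,1.2],"spin":0,"jaw":0.4}
    - {"translation":[0,0,1.8],"spin":0,"jaw":0.4}
    - {"translation":[0,0,2.4],"spin":0,"jaw":0.4}
    - {"translation":[0,0,2.9],"spin":0,"jaw":0.4}

```text
time: 5.75
tool_pos: [0.6222, 0.0103, 0.066]
tool_rot: [-3.141, -0.0, 1.571]
contact_force: [0.1, 0.0, -1.4]
opening: 0.0503
grip_force: 25.0
```

Call:
send_rows:
  targets:
    - {"translation":[0,0,0.15],"spin":0,"jaw":0.4}
    - {"translation":[0,0,0.3],"spin":0,"jaw":0.4}
    - {"translation":[0,0,0.45],"spin":0,"jaw":0.4}
    - {"translation":[0,0,0.6],"spin":0,"jaw":0.4}
    - {"translation":[0,0,0.7],"spin":0,"jaw":0.4}

```text
time: 6.25
tool_pos: [0.6224, 0.0103, 0.0597]
tool_rot: [3.141, -0.0, 1.571]
contact_force: [0.2, -1.2, -0.4]
opening: 0.0503
grip_force: 25.0
```

Call:
send_rows:
  targets:
    - {"translation":[0,0,0.1],"spin":0,"jaw":0.4}
    - {"translation":[0,0,0.2],"spin":0,"jaw":0.4}
    - {"translation":[0,0,0.3],"spin":0,"jaw":0.4}
    - {"translation":[0,0,0.3],"spin":0,"jaw":0.4}
    - {"translation":[0,0,0.3],"spin":0,"jaw":0.4}

```text
time: 6.75
tool_pos: [0.6224, 0.0103, 0.0567]
tool_rot: [3.142, -0.0, 1.571]
contact_force: [-0.1, -0.9, -0.2]
opening: 0.05
grip_force: 25.0
```

Call:
send_rows:
  targets:
    - {"translation":[0,0,0.05],"spin":0,"jaw":0.4}
    - {"translation":[0,0,0.1],"spin":0,"jaw":0.4}
    - {"translation":[0,0,0.1],"spin":0,"jaw":0.4}
    - {"translation":[0,0,0.1],"spin":0,"jaw":0.9}
    - {"translation":[0,0,0.1],"spin":0,"jaw":0.9}

```text
time: 7.25
tool_pos: [0.6224, 0.0103, 0.0556]
tool_rot: [3.141, -0.0, 1.57]
contact_force: [-0.5, -0.7, -0.4]
opening: 0.0617
grip_force: 0.0
```

Call:
send_rows:
  targets:
    - {"translation":[0,0,0],"spin":0,"jaw":0.9}
    - {"translation":[0,0,0],"spin":0,"jaw":0.9}
    - {"translation":[0,0,0],"spin":0,"jaw":0.9}
    - {"translation":[0,0,0],"spin":0,"jaw":0.9}
    - {"translation":[0,0,0],"spin":0,"jaw":0.9}

```text
time: 7.75
tool_pos: [0.6224, 0.0103, 0.0557]
tool_rot: [3.142, -0.0, 1.57]
contact_force: [-0.8, -0.9, 0.1]
opening: 0.0828
grip_force: 0.0
```

Call:
send_rows:
  targets:
    - {"translation":[0,0,-2],"spin":0,"jaw":0.9}
    - {"translation":[0,0,-5],"spin":0,"jaw":0.9}
    - {"translation":[0,0,-8],"spin":0,"jaw":1}
    - {"translation":[0,0,-11],"spin":0,"jaw":1}
    - {"translation":[-3,0,-12],"spin":0,"jaw":1}

```text
time: 8.25
tool_pos: [0.6238, -0.0172, 0.1795]
tool_rot: [3.136, -0.0, 1.574]
contact_force: [1.9, -0.7, -0.6]
opening: 0.0919
grip_force: 0.0
```

Call:
send_rows:
  targets:
    - {"translation":[-4,0,0],"spin":0,"jaw":1}
    - {"translation":[-5,0,0],"spin":0,"jaw":1}
    - {"translation":[-5,0,0],"spin":0,"jaw":1}
    - {"translation":[-5,0,0],"spin":0,"jaw":1}
    - {"translation":[-5,0,0],"spin":0,"jaw":1}

```text
time: 8.75
tool_pos: [0.6222, -0.0684, 0.1754]
tool_rot: [-3.141, -0.001, 1.572]
contact_force: [0.2, 0.9, -0.2]
opening: 0.0915
grip_force: 0.0
```

```bash
cat > valve.py <<'E'
from h import *
st,p,d,c=wrist('wv'); t=(d>0)&(abs(c[...,2])<.012);z0=np.median(c[t][:,2])
b=(abs(c[...,0]-.622)<.035)&(abs(c[...,1]-.011)<.035)
for n,lo,hi in(('tip',.088,.105),('collar top',.062,.075),('shoulder',.045,.057)):
    m=b&(c[...,2]-z0>lo)&(c[...,2]-z0<hi)
    if m.sum()>20:
        q=c[m];r=cv2.minAreaRect((q[:,:2]*1000).astype(np.float32));A=np.c_[q[:,:2],np.ones(len(q))]
        print(n,m.sum(),(np.median(q[:,2])-z0).round(4),np.round(r[0],1),np.round(r[1],1),round(r[2],1),'slope',np.linalg.lstsq(A,q[:,2],rcond=None)[0][:2].round(3))
E
python3 - <<'E'
import valve
from h import *
go(.44,-.29,.13,74)
E
```

```text
tip 301 0.0946 [622.6   9.2] [14. 14.] 85.2 slope [-0.012 -0.011]
collar top 2025 0.0679 [623.2   9.1] [50.9 50.7] 0.1 slope [-0. -0.]
shoulder 216 0.0503 [618.5  13.9] [24.5 37.4] 44.8 slope [-0.022 -0.033]
pos [ 0.6223 -0.0684  0.1755] yaw 90.07 t 8.8 SHIFT [-22.14 -18.26   4.55] SPIN 16.07
```

The collar lies flat, with its top at 68 mm. Next is the handle.

Call:
send_rows:
  targets:
    - {"translation":[-3.8,-3.1,0.5],"spin":3,"jaw":1}
    - {"translation":[-7.6,-6.2,1],"spin":6,"jaw":1}
    - {"translation":[-11.4,-9.3,1.5],"spin":9,"jaw":1}
    - {"translation":[-15.2,-12.4,2],"spin":12,"jaw":1}
    - {"translation":[-19,-15.5,3],"spin":16,"jaw":1}

```text
time: 9.3
tool_pos: [0.4668, -0.2602, 0.1462]
tool_rot: [3.14, 0.0, 1.291]
contact_force: [0.5, -1.0, 0.4]
opening: 0.092
grip_force: 0.0
```

Call:
send_rows:
  targets:
    - {"translation":[-1.7,-1.5,0.5],"spin":0,"jaw":1}
    - {"translation":[-3.5,-2,1],"spin":0,"jaw":1}
    - {"translation":[-3.5,-2,1],"spin":0,"jaw":1}
    - {"translation":[-3.5,-2,1],"spin":0,"jaw":1}
    - {"translation":[-3.5,-2,1],"spin":0,"jaw":1}

```text
time: 9.8
tool_pos: [0.4393, -0.2868, 0.1359]
tool_rot: [3.141, -0.0, 1.293]
contact_force: [0.3, -1.0, -0.0]
opening: 0.0921
grip_force: 0.0
```

```bash
python3 - <<'E'
from h import *
st,p,d,c=wrist('wh1'); save(p,'wh1')
t=(d>0)&(abs(c[...,2])<.012);z0=np.median(c[t][:,2]);print(z0)
b=(abs(c[...,0]-.44)<.06)&(abs(c[...,1]+.29)<.06)
for n,lo,hi in(('top',.036,.045),('neck',.031,.0355),('all',.006,.045)):
    m=b&(c[...,2]-z0>lo)&(c[...,2]-z0<hi);q=c[m]
    r=cv2.minAreaRect((q[:,:2]*1000).astype(np.float32));print(n,m.sum(),q.mean(0).round(4),np.round(r[0],1),np.round(r[1],1),round(r[2],1),cv2.boxPoints(r).round(1).tolist())
go(.44,-.29,.13,74)
E
```

```text
-0.0003574240493884884
top 1574 [ 0.4386 -0.2888  0.0376] [ 439.1 -288. ] [62.9 37.6] 74.4 [[412.5, -313.20001220703125], [448.70001220703125, -323.29998779296875], [465.6000061035156, -262.70001220703125], [429.3999938964844, -252.60000610351562]]
neck 694 [ 0.4406 -0.2817  0.0337] [ 439.3 -287.1] [61.4 38. ] 73.8 [[412.5, -311.29998779296875], [449.0, -321.8999938964844], [466.1000061035156, -262.8999938964844], [429.70001220703125, -252.3000030517578]]
all 2532 [ 0.4398 -0.2847  0.0347] [ 439.1 -288. ] [63.2 38.2] 74.0 [[412.0, -313.1000061035156], [448.79998779296875, -323.6000061035156], [466.20001220703125, -262.79998779296875], [429.3999938964844, -252.3000030517578]]
pos [ 0.4393 -0.2868  0.1359] yaw 74.08 t 9.85 SHIFT [-0.29  0.15  0.59] SPIN 0.08
```

View pics/wh1.png

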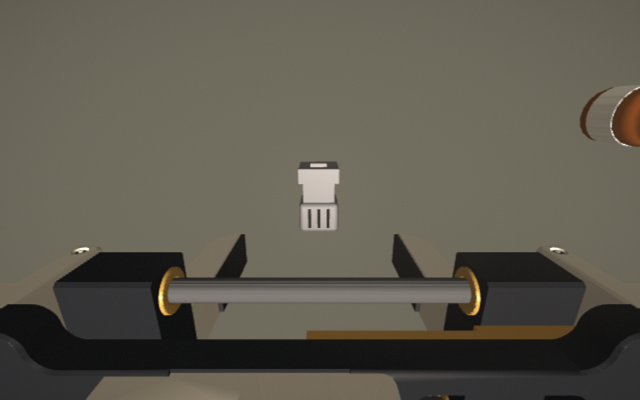

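The handle is centred and aligned with the tool (head at (319,215), foot at (319,172)). I'll grip its head lightly, then pivot it upright about its lower foot edge.

Call:
send_rows:
  targets:
    - {"translation":[-2.2,0,3],"spin":0,"jaw":1}
    - {"translation":[-2.2,0,7],"spin":0,"jaw":0.8}
    - {"translation":[-2.2,0,10],"spin":0,"jaw":0.75}
    - {"translation":[-2.2,0,12.5],"spin":0,"jaw":0.7}
    - {"translation":[-2.2,0,13.2],"spin":0,"jaw":0.65}
  force: 5

```text
time: 10.35
tool_pos: [0.4318, -0.3071, 0.0014]
tool_rot: [-3.138, -0.002, 1.293]
contact_force: [0.4, 0.7, 0.8]
opening: 0.0644
grip_force: 0.0
```

Call:
send_rows:
  targets:
    - {"translation":[0,0,0],"spin":0,"jaw":0.25}
    - {"translation":[0,0,0],"spin":0,"jaw":0.25}
    - {"translation":[0,0,0],"spin":0,"jaw":0.25}
    - {"translation":[0,0,0],"spin":0,"jaw":0.25}
    - {"translation":[0,0,0],"spin":0,"jaw":0.25}

```text
time: 10.85
tool_pos: [0.4332, -0.3095, 0.0051]
tool_rot: [3.139, 0.001, 1.291]
contact_force: [0.1, 0.3, 6.7]
opening: 0.0384
grip_force: 5.0
```

Call:
send_rows:
  targets:
    - {"translation":[0,0,0],"spin":0,"jaw":0.25}
    - {"translation":[0,0,0],"spin":0,"jaw":0.25}
    - {"translation":[0,0,0],"spin":0,"jaw":0.25}
    - {"translation":[0,0,0],"spin":0,"jaw":0.25}
    - {"translation":[0,0,0],"spin":0,"jaw":0.25}

```text
time: 11.35
tool_pos: [0.4332, -0.3095, 0.0051]
tool_rot: [3.139, 0.001, 1.291]
contact_force: [0.9, 1.0, 7.3]
opening: 0.0379
grip_force: 5.0
```

Call:
send_rows:
  targets:
    - {"translation":[0.35,0,-0.7],"spin":0,"jaw":0.25}
    - {"translation":[0.8,0,-1.3],"spin":0,"jaw":0.25}
    - {"translation":[1.3,0,-1.85],"spin":0,"jaw":0.25}
    - {"translation":[1.85,0,-2.35],"spin":0,"jaw":0.25}
    - {"translation":[2.5,0,-2.75],"spin":0,"jaw":0.25}

```text
time: 11.85
tool_pos: [0.4395, -0.2844, 0.0317]
tool_rot: [3.141, 0.0, 1.291]
contact_force: [0.2, -0.3, -1.3]
opening: 0.0379
grip_force: 5.0
```

```bash
python3 - <<'E'
from h import *
st=monitor.observe();print(st['tool_pos'],st['contact_force'],st['opening'],st['grip_force'])
p,d=read_camera('scene');q,_=read_camera('wrist')
save(np.hstack([cv2.resize(p[220:320,140:260],(390,325),interpolation=2),cv2.resize(q[130:330,200:440],(390,325),interpolation=2)]),'piv1')
E
```

```text
[ 0.43949435 -0.28439183  0.03174749] [ 0.17337293 -0.31884643 -1.29942631] 0.03785241329539508 4.9765753000974655
```

View pics/piv1.png

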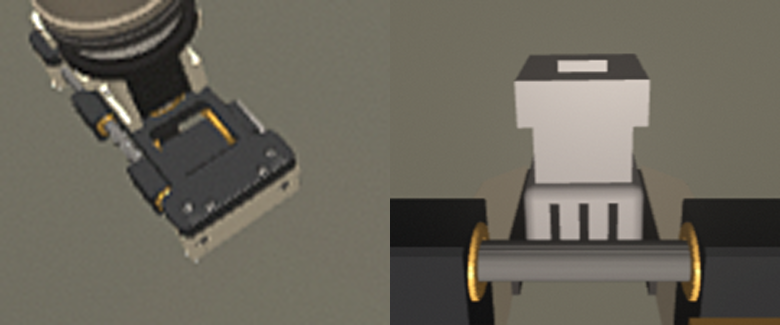

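The handle has been lifted but hasn't swung, because the pads hold it at 5 N. I'll drop to 3 N and jerk it upward so gravity and inertia swing the foot down.

Call:
send_rows:
  targets:
    - {"translation":[0,0,0],"spin":0,"jaw":0.25}
    - {"translation":[0,0,-1],"spin":0,"jaw":0.25}
    - {"translation":[0,0,-4],"spin":0,"jaw":0.25}
    - {"translation":[0,0,-4],"spin":0,"jaw":0.25}
    - {"translation":[0,0,-4],"spin":0,"jaw":0.25}
  force: 3

```text
time: 12.45
tool_pos: [0.4395, -0.2853, 0.0718]
tool_rot: [3.14, 0.001, 1.291]
contact_force: [1.3, -0.4, -1.3]
opening: 0.0384
grip_force: 3.0
```

```bash
cat > tilt.py <<'E'
from h import *
# handle tilt: bright points ahead of tool (tool +x) between fingers, in tool x / world z
st=monitor.observe();p,d=read_camera('wrist');c=cloud('wrist',d,st)
M=R.from_euler('xyz',st['tool_rot']).as_matrix();q=(c-st['tool_pos'])@M
m=(d>0)&(abs(q[...,1])<.012)&(c[...,2]>.008)&(q[...,0]>-.03)&(q[...,0]<.075)&(q[...,2]>-.06)
P=np.c_[q[m][:,0],-q[m][:,2]]*1000
print(st['tool_pos'].round(4),'opening',st['opening'].round(4),'grip',st['grip_force'],'F',st['contact_force'].round(1))
for a in range(-24,76,6):
    s=P[(P[:,0]>=a)&(P[:,0]<a+6)]
    if len(s)>5: print(a,len(s),'h rel TCP',s[:,1].min().round(),s[:,1].max().round())
E
python3 tilt.py
```

```text
Traceback (most recent call last):
  File "tilt.py", line 7, in <module>
    print(st['tool_pos'].round(4),'opening',st['opening'].round(4),'grip',st['grip_force'],'F',st['contact_force'].round(1))
                                            ^^^^^^^^^^^^^^^^^^^
AttributeError: 'float' object has no attribute 'round'
```

```bash
sed -i "s/st\['opening'\].round(4)/round(st['opening'],4)/" tilt.py; python3 tilt.py
```

```text
[ 0.439  -0.2848  0.071 ] opening 0.0378 grip 3.0000707879662514 F [ 0.8 -0.5 -1.6]
0 369 h rel TCP 31.0 34.0
6 491 h rel TCP 31.0 34.0
12 560 h rel TCP 29.0 34.0
18 648 h rel TCP 27.0 33.0
24 516 h rel TCP 26.0 29.0
30 555 h rel TCP 26.0 30.0
36 442 h rel TCP 26.0 33.0
42 619 h rel TCP 30.0 33.0
48 1259 h rel TCP -5.0 33.0
54 39 h rel TCP 22.0 33.0
```

Call:
send_rows:
  targets:
    - {"translation":[0,0,-5],"spin":0,"jaw":0.25}
    - {"translation":[0,0,-9],"spin":0,"jaw":0.25}
    - {"translation":[0,0,-12],"spin":0,"jaw":0.25}
    - {"translation":[0,0,-13],"spin":0,"jaw":0.25}
    - {"translation":[0,0,-13],"spin":0,"jaw":0.25}

```text
time: 13.05
tool_pos: [0.4394, -0.2851, 0.2014]
tool_rot: [3.141, 0.0, 1.291]
contact_force: [0.3, 0.1, -2.1]
opening: 0.038
grip_force: 3.0
```

```bash
python3 tilt.py
```

```text
[ 0.4394 -0.2851  0.2014] opening 0.038 grip 2.9998913034796715 F [ 0.3  0.1 -2.1]
0 494 h rel TCP 28.0 32.0
6 541 h rel TCP 27.0 32.0
12 547 h rel TCP 26.0 30.0
18 701 h rel TCP 20.0 29.0
24 527 h rel TCP 18.0 23.0
30 520 h rel TCP 17.0 21.0
36 447 h rel TCP 16.0 20.0
42 559 h rel TCP 19.0 23.0
48 578 h rel TCP 17.0 21.0
54 180 h rel TCP 17.0 20.0
```

The handle swung about 13°, so the jerks work. I'll repeat with stronger reversals.

Call:
send_rows:
  targets:
    - {"translation":[0,0,3],"spin":0,"jaw":0.25}
    - {"translation":[0,0,7],"spin":0,"jaw":0.25}
    - {"translation":[0,0,11],"spin":0,"jaw":0.25}
    - {"translation":[0,0,6],"spin":0,"jaw":0.25}
    - {"translation":[0,0,2],"spin":0,"jaw":0.25}

```text
time: 13.6
tool_pos: [0.4372, -0.2832, 0.1749]
tool_rot: [-3.128, -0.007, 1.291]
contact_force: [0.5, -0.6, 0.2]
opening: 0.0381
grip_force: 3.0
```

Call:
send_rows:
  targets:
    - {"translation":[0,0,-2.5],"spin":0,"jaw":0.25}
    - {"translation":[0,0,-3],"spin":0,"jaw":0.25}
    - {"translation":[0,0,1],"spin":0,"jaw":0.25}
    - {"translation":[0,0,5.5],"spin":0,"jaw":0.25}
    - {"translation":[0,0,10],"spin":0,"jaw":0.25}

```text
time: 14.1
tool_pos: [0.4379, -0.2836, 0.0776]
tool_rot: [-3.139, -0.001, 1.291]
contact_force: [1.2, -0.1, -1.7]
opening: 0.0379
grip_force: 3.0
```

Call:
send_rows:
  targets:
    - {"translation":[0,0,-5],"spin":0,"jaw":0.25}
    - {"translation":[0,0,-9],"spin":0,"jaw":0.25}
    - {"translation":[0,0,-11],"spin":0,"jaw":0.25}
    - {"translation":[0,0,-11],"spin":0,"jaw":0.25}
    - {"translation":[0,0,-11],"spin":0,"jaw":0.25}

```text
time: 14.6
tool_pos: [0.4383, -0.284, 0.1888]
tool_rot: [-3.138, -0.002, 1.291]
contact_force: [-1.0, 0.3, -1.4]
opening: 0.038
grip_force: 3.0
```

```bash
python3 tilt.py
```

```text
[ 0.4383 -0.284   0.1888] opening 0.038 grip 2.999645210802555 F [-1.   0.3 -1.4]
-12 147 h rel TCP 13.0 18.0
-6 235 h rel TCP 17.0 22.0
0 339 h rel TCP 21.0 25.0
6 690 h rel TCP 15.0 25.0
12 699 h rel TCP 6.0 19.0
18 772 h rel TCP -10.0 11.0
24 510 h rel TCP -18.0 -6.0
30 356 h rel TCP -20.0 -15.0
36 440 h rel TCP -29.0 -17.0
```

It has now rotated about 56°. I'll lower the foot edge to the bench and finish on an arc.

Call:
send_rows:
  targets:
    - {"translation":[0,0,3],"spin":0,"jaw":0.25}
    - {"translation":[0,0,7],"spin":0,"jaw":0.25}
    - {"translation":[0,0,11],"spin":0,"jaw":0.25}
    - {"translation":[0,0,13.2],"spin":0,"jaw":0.25}
    - {"translation":[0,0,14],"spin":0,"jaw":0.25}

```text
time: 15.15
tool_pos: [0.4366, -0.2827, 0.0471]
tool_rot: [-3.134, -0.004, 1.291]
contact_force: [-3.0, 0.1, 5.2]
opening: 0.0385
grip_force: 3.0
```

Call:
send_rows:
  targets:
    - {"translation":[0,0,0.2],"spin":0,"jaw":0.25}
    - {"translation":[0,0,0.5],"spin":0,"jaw":0.25}
    - {"translation":[0,0,0.8],"spin":0,"jaw":0.25}
    - {"translation":[0,0,0.8],"spin":0,"jaw":0.25}
    - {"translation":[0,0,0.8],"spin":0,"jaw":0.25}

```text
time: 15.65
tool_pos: [0.4396, -0.2852, 0.044]
tool_rot: [3.14, 0.001, 1.291]
contact_force: [-1.4, -0.2, 3.0]
opening: 0.038
grip_force: 3.0
```

```bash
python3 tilt.py
```

```text
[ 0.4396 -0.2852  0.044 ] opening 0.038 grip 3.004389926791191 F [-1.4 -0.2  3. ]
-6 201 h rel TCP 23.0 27.0
0 384 h rel TCP 25.0 29.0
6 754 h rel TCP 18.0 29.0
12 711 h rel TCP 10.0 22.0
18 791 h rel TCP -5.0 13.0
24 523 h rel TCP -13.0 -2.0
30 372 h rel TCP -15.0 -9.0
36 455 h rel TCP -23.0 -12.0
```

Call:
send_rows:
  targets:
    - {"translation":[0.7,0,0],"spin":0,"jaw":0.25}
    - {"translation":[1.4,0,0],"spin":0,"jaw":0.25}
    - {"translation":[2.1,0,0.1],"spin":0,"jaw":0.25}
    - {"translation":[2.8,0,0.2],"spin":0,"jaw":0.25}
    - {"translation":[3.4,0,0.4],"spin":0,"jaw":0.25}

```text
time: 16.2
tool_pos: [0.4489, -0.2513, 0.039]
tool_rot: [-3.142, -0.0, 1.292]
contact_force: [0.2, -0.4, -0.4]
opening: 0.0381
grip_force: 3.0
```

```bash
python3 tilt.py
```

```text
[ 0.4489 -0.2513  0.039 ] opening 0.0381 grip 2.9997994378209114 F [ 0.2 -0.4 -0.4]
-24 168 h rel TCP 23.0 26.0
-6 164 h rel TCP 25.0 28.0
0 462 h rel TCP 25.0 29.0
6 941 h rel TCP -25.0 28.0
12 1304 h rel TCP -31.0 27.0
```

It looks upright now, so I'll release it and retreat upward.

Call:
send_rows:
  targets:
    - {"translation":[0,0,0],"spin":0,"jaw":0.45}
    - {"translation":[0,0,0],"spin":0,"jaw":0.55}
    - {"translation":[0,0,0],"spin":0,"jaw":0.7}
    - {"translation":[0,0,0],"spin":0,"jaw":0.8}
    - {"translation":[0,0,0],"spin":0,"jaw":0.9}

```text
time: 16.75
tool_pos: [0.4486, -0.2524, 0.0392]
tool_rot: [3.141, -0.0, 1.291]
contact_force: [-0.2, -0.7, 0.1]
opening: 0.0687
grip_force: 0.0
```

Call:
send_rows:
  targets:
    - {"translation":[0,0,-1],"spin":0,"jaw":1}
    - {"translation":[0,0,-4],"spin":0,"jaw":1}
    - {"translation":[0,0,-8],"spin":0,"jaw":1}
    - {"translation":[-2,0,-11],"spin":0,"jaw":1}
    - {"translation":[-4,0,-12],"spin":0,"jaw":1}

```text
time: 17.25
tool_pos: [0.4389, -0.2919, 0.1636]
tool_rot: [3.136, 0.003, 1.293]
contact_force: [0.1, -0.8, 0.7]
opening: 0.092
grip_force: 0.0
```

Call:
send_rows:
  targets:
    - {"translation":[-2,0,0],"spin":0,"jaw":1}
    - {"translation":[-3,0,0],"spin":0,"jaw":1}
    - {"translation":[-3,0,0],"spin":0,"jaw":1}
    - {"translation":[-3,0,0],"spin":0,"jaw":1}
    - {"translation":[-3,0,0],"spin":0,"jaw":1}

```text
time: 17.75
tool_pos: [0.4294, -0.3185, 0.1589]
tool_rot: [-3.141, -0.001, 1.292]
contact_force: [0.4, 0.4, 0.2]
opening: 0.0917
grip_force: 0.0
```

```bash
python3 - <<'E'
from h import *
st,p,d,c=wrist('wh2'); save(p,'wh2')
z0=np.median(c[(d>0)&(abs(c[...,2])<.012)][:,2])
b=(abs(c[...,0]-.45)<.05)&(abs(c[...,1]+.25)<.05)
m=b&(c[...,2]-z0>.055)&(c[...,2]<.08);q=c[m];r=cv2.minAreaRect((q[:,:2]*1000).astype(np.float32))
A=np.c_[q[:,:2],np.ones(len(q))];print(m.sum(),np.median(q[:,2])-z0,np.round(r[0],1),np.round(r[1],1),round(r[2],1),np.linalg.lstsq(A,q[:,2],rcond=None)[0])
go(.449,-.251,.03,76,st)
E
```

```text
1877 0.0640490755884488 [ 448.6 -253.3] [37.9 38.5] 74.0 [-0.00262289 -0.00442352  0.06355293]
pos [ 0.4294 -0.3185  0.1589] yaw 74.02 t 17.75 SHIFT [ 7.02  0.04 12.9 ] SPIN -1.98
```

View pics/wh2.png

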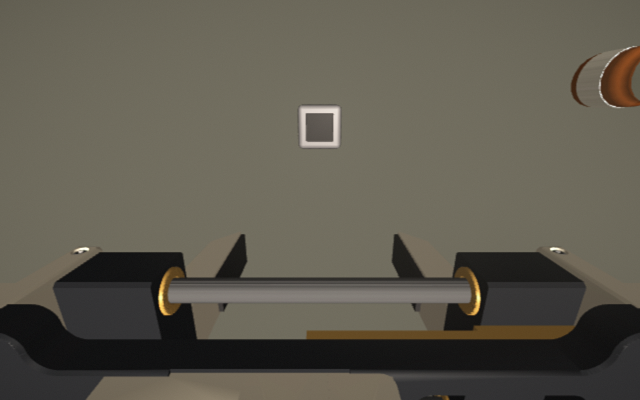

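The handle stands upright with its head (319,127) flat at 64 mm. I'll take it again.

Call:
send_rows:
  targets:
    - {"translation":[4,0,0],"spin":0,"jaw":1}
    - {"translation":[6.8,0,2],"spin":0,"jaw":1}
    - {"translation":[6.8,0,6],"spin":0,"jaw":1}
    - {"translation":[6.8,0,10],"spin":0,"jaw":0.9}
    - {"translation":[6.8,0,12.7],"spin":0,"jaw":0.8}
  force: 20

```text
time: 18.3
tool_pos: [0.4475, -0.2524, 0.03]
tool_rot: [-3.139, -0.001, 1.293]
contact_force: [-0.2, -0.8, -0.3]
opening: 0.0801
grip_force: 0.0
```

Call:
send_rows:
  targets:
    - {"translation":[0,0,0],"spin":0,"jaw":0.3}
    - {"translation":[0,0,0],"spin":0,"jaw":0.3}
    - {"translation":[0,0,0],"spin":0,"jaw":0.3}
    - {"translation":[0,0,0],"spin":0,"jaw":0.3}
    - {"translation":[0,0,0],"spin":0,"jaw":0.3}

```text
time: 18.8
tool_pos: [0.4487, -0.2546, 0.0334]
tool_rot: [3.139, 0.001, 1.291]
contact_force: [0.7, -0.0, 0.3]
opening: 0.0405
grip_force: 0.0
```

Call:
send_rows:
  targets:
    - {"translation":[0,0,0],"spin":0,"jaw":0.3}
    - {"translation":[0,0,0],"spin":0,"jaw":0.3}
    - {"translation":[0,0,0],"spin":0,"jaw":0.3}
    - {"translation":[0,0,0],"spin":0,"jaw":0.3}
    - {"translation":[0,0,0],"spin":0,"jaw":0.3}

```text
time: 19.3
tool_pos: [0.4486, -0.2545, 0.0333]
tool_rot: [3.14, 0.001, 1.291]
contact_force: [-0.6, 1.7, 6.7]
opening: 0.0377
grip_force: 20.0
```

Call:
send_rows:
  targets:
    - {"translation":[0,0,-2],"spin":0,"jaw":0.3}
    - {"translation":[0,0,-6],"spin":0,"jaw":0.3}
    - {"translation":[0,0,-10],"spin":0,"jaw":0.3}
    - {"translation":[0,0,-14],"spin":0,"jaw":0.3}
    - {"translation":[0,0,-15],"spin":0,"jaw":0.3}

```text
time: 19.8
tool_pos: [0.4497, -0.2554, 0.1868]
tool_rot: [3.134, 0.003, 1.291]
contact_force: [0.6, -1.0, -1.1]
opening: 0.0377
grip_force: 20.0
```

```bash
python3 - <<'E'
from h import *
go(.6225,-.075,.18,85)
E
```

```text
pos [ 0.4497 -0.2554  0.1868] yaw 73.98 t 19.8 SHIFT [22.11 11.63  0.7 ] SPIN -11.02
```

Call:
send_rows:
  targets:
    - {"translation":[4,2,0],"spin":-3,"jaw":0.3}
    - {"translation":[8,4,0],"spin":-6,"jaw":0.3}
    - {"translation":[12,6,0],"spin":-9,"jaw":0.3}
    - {"translation":[16,8,0],"spin":-11.5,"jaw":0.3}
    - {"translation":[20,10.5,0],"spin":-11.5,"jaw":0.3}

```text
time: 20.3
tool_pos: [0.6044, -0.0892, 0.1813]
tool_rot: [-3.14, -0.0, 1.493]
contact_force: [0.7, -1.7, -0.3]
opening: 0.0376
grip_force: 20.0
```

Call:
send_rows:
  targets:
    - {"translation":[2.2,0.8,0],"spin":0,"jaw":0.3}
    - {"translation":[2.2,0.8,0],"spin":0,"jaw":0.3}
    - {"translation":[2.2,0.8,0],"spin":0,"jaw":0.3}
    - {"translation":[2.2,0.8,0],"spin":0,"jaw":0.3}
    - {"translation":[2.2,0.8,0],"spin":0,"jaw":0.3}

```text
time: 20.8
tool_pos: [0.6133, -0.0708, 0.1822]
tool_rot: [-3.141, 0.0, 1.49]
contact_force: [0.5, 0.4, -1.4]
opening: 0.0374
grip_force: 20.0
```

```bash
cat > m2.py <<'E'
from h import *
st,p,d,c=wrist('wf'); save(p,'wf1'); z0=np.median(c[(d>0)&(abs(c[...,2])<.012)][:,2])
M=R.from_euler('xyz',st['tool_rot']).as_matrix();q=(c-st['tool_pos'])@M*1000
def box(n,m):
    P=q[m];r=cv2.minAreaRect(P[:,:2].astype(np.float32));print(n,m.sum(),'z',np.median(P[:,2]).round(1),'mean',P.mean(0).round(1),'rect',np.round(r[0],2),np.round(r[1],1),round(r[2],2)); return P
b=(abs(c[...,0]-.622)<.035)&(abs(c[...,1]-.011)<.035)
box('tip',b&(c[...,2]-z0>.09)&(c[...,2]-z0<.1)); box('collar',b&(c[...,2]-z0>.064)&(c[...,2]-z0<.072))
w=(abs(q[...,0])<26)&(abs(q[...,1])<21)&(d>0)
P=box('handle head top',w&(q[...,2]<-25)&(q[...,2]>-36))
P=box('handle front',w&(q[...,2]>-25)&(q[...,2]<36)&(q[...,0]>5)&(q[...,0]<26))
for lo,hi in((-22,-5),(-2,10),(20,32)):
    s=P[(P[:,2]>lo)&(P[:,2]<hi)]; 
    if len(s)>20:
        f=np.polyfit(s[:,1],s[:,0],1);print('front face z',lo,hi,len(s),'x med',np.median(s[:,0]).round(2),'y',s[:,1].min().round(1),s[:,1].max().round(1),'slope deg',np.degrees(np.arctan(f[0])).round(2))
go(.6225,.01,.18,85.5,st)
E
python3 m2.py
```

```text
tip 288 z 87.8 mean [80.4  2.7 88. ] rect [80.27  2.74] [12.9 13.6] 0.07
collar 1948 z 114.7 mean [ 81.3   3.3 114.7] rect [80.38  3.31] [51.3 50.6] 89.47
handle head top 2979 z -30.3 mean [ 11.1   0.2 -30. ] rect [9.39 0.02] [22.7 41.9] 0.11
handle front 2257 z 6.4 mean [18.4  0.1  2.6] rect [1.525e+01 1.000e-02] [11.4 42. ] 0.28
front face z -22 -5 853 x med 19.96 y -21.0 20.9 slope deg 3.58
front face z -2 10 147 x med 15.94 y -21.0 15.5 slope deg 1.83
front face z 20 32 431 x med 19.87 y -18.4 19.5 slope deg 0.15
pos [ 0.6133 -0.0708  0.1822] yaw 85.39 t 20.8 SHIFT [8.13 0.27 0.22] SPIN -0.11
```

View pics/wf1.png

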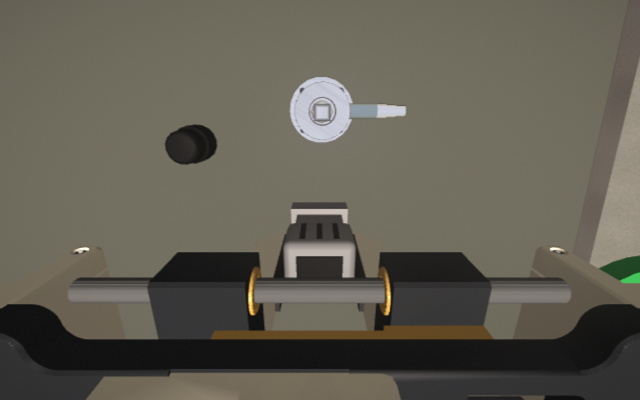

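The spindle is square to the tool (0.1°), at tool (80.3, 2.7) mm, and the handle's centre is at about (0.9, 0.5). I'll move over it and lower.

Call:
send_rows:
  targets:
    - {"translation":[4,0.1,0],"spin":0,"jaw":0.3}
    - {"translation":[7,0.23,0],"spin":0,"jaw":0.3}
    - {"translation":[7.95,0.23,0],"spin":0,"jaw":0.3}
    - {"translation":[7.95,0.23,2],"spin":0,"jaw":0.3}
    - {"translation":[7.95,0.23,4],"spin":0,"jaw":0.3}

```text
time: 21.35
tool_pos: [0.6228, 0.0089, 0.1426]
tool_rot: [3.139, 0.0, 1.492]
contact_force: [0.4, 0.9, -0.6]
opening: 0.0376
grip_force: 20.0
```

Call:
send_rows:
  targets:
    - {"translation":[0,0,0.4],"spin":0,"jaw":0.3}
    - {"translation":[0,0,0.8],"spin":0,"jaw":0.3}
    - {"translation":[0,0,1.1],"spin":0,"jaw":0.3}
    - {"translation":[0,0,1.3],"spin":0,"jaw":0.3}
    - {"translation":[0,0,1.5],"spin":0,"jaw":0.3}

```text
time: 21.85
tool_pos: [0.6228, 0.0093, 0.1278]
tool_rot: [3.14, -0.0, 1.492]
contact_force: [-0.5, -0.4, -1.3]
opening: 0.038
grip_force: 20.0
```

Call:
send_rows:
  targets:
    - {"translation":[0,0,0.1],"spin":0,"jaw":0.3}
    - {"translation":[0,0,0.2],"spin":0,"jaw":0.3}
    - {"translation":[0,0,0.3],"spin":0,"jaw":0.3}
    - {"translation":[0,0,0.4],"spin":0,"jaw":0.3}
    - {"translation":[0,0,0.5],"spin":0,"jaw":0.3}

```text
time: 22.35
tool_pos: [0.6225, 0.0095, 0.1222]
tool_rot: [3.141, 0.0, 1.492]
contact_force: [0.2, -0.1, -1.8]
opening: 0.0376
grip_force: 20.0
```

Call:
send_rows:
  targets:
    - {"translation":[0,0,0.3],"spin":0,"jaw":0.3}
    - {"translation":[0,0,0.6],"spin":0,"jaw":0.3}
    - {"translation":[0,0,0.9],"spin":0,"jaw":0.3}
    - {"translation":[0,0,1.2],"spin":0,"jaw":0.3}
    - {"translation":[0,0,1.5],"spin":0,"jaw":0.3}

```text
time: 22.85
tool_pos: [0.6224, 0.0095, 0.1069]
tool_rot: [-3.142, -0.0, 1.492]
contact_force: [-0.3, -1.4, -0.7]
opening: 0.0378
grip_force: 20.0
```

Call:
send_rows:
  targets:
    - {"translation":[0,0,0.15],"spin":0,"jaw":0.3}
    - {"translation":[0,0,0.3],"spin":0,"jaw":0.3}
    - {"translation":[0,0,0.45],"spin":0,"jaw":0.3}
    - {"translation":[0,0,0.55],"spin":0,"jaw":0.3}
    - {"translation":[0,0,0.55],"spin":0,"jaw":0.3}

```text
time: 23.35
tool_pos: [0.6224, 0.0095, 0.1016]
tool_rot: [-3.141, -0.0, 1.492]
contact_force: [0.2, -1.2, -1.6]
opening: 0.0377
grip_force: 20.0
```

Call:
send_rows:
  targets:
    - {"translation":[0,0,0.05],"spin":0,"jaw":0.3}
    - {"translation":[0,0,0.1],"spin":0,"jaw":0.3}
    - {"translation":[0,0,0.1],"spin":0,"jaw":0.3}
    - {"translation":[0,0,0.1],"spin":0,"jaw":0.3}
    - {"translation":[0,0,0.1],"spin":0,"jaw":0.3}

```text
time: 23.85
tool_pos: [0.6225, 0.0095, 0.1013]
tool_rot: [3.141, 0.0, 1.492]
contact_force: [-2.2, -1.3, 5.8]
opening: 0.0378
grip_force: 20.0
```

Call:
send_rows:
  targets:
    - {"translation":[0,0,0],"spin":0,"jaw":0.5}
    - {"translation":[0,0,0],"spin":0,"jaw":0.6}
    - {"translation":[0,0,0],"spin":0,"jaw":0.7}
    - {"translation":[0,0,0],"spin":0,"jaw":0.8}
    - {"translation":[0,0,0],"spin":0,"jaw":0.9}

```text
time: 24.35
tool_pos: [0.6224, 0.0096, 0.1005]
tool_rot: [-3.141, -0.0, 1.492]
contact_force: [-0.3, -0.5, -0.2]
opening: 0.0736
grip_force: 0.0
```

Call:
send_rows:
  targets:
    - {"translation":[0,0,-1],"spin":0,"jaw":1}
    - {"translation":[0,0,-4],"spin":0,"jaw":1}
    - {"translation":[0,0,-8],"spin":0,"jaw":1}
    - {"translation":[-3,0,-10],"spin":0,"jaw":1}
    - {"translation":[-6,0,-10],"spin":0,"jaw":1}

```text
time: 24.85
tool_pos: [0.6196, -0.0505, 0.2059]
tool_rot: [3.133, 0.001, 1.494]
contact_force: [0.0, -0.3, -0.1]
opening: 0.092
grip_force: 0.0
```

Call:
send_rows:
  targets:
    - {"translation":[-1,0,0],"spin":0,"jaw":1}
    - {"translation":[-2,0,0],"spin":0,"jaw":1}
    - {"translation":[-2,0,0],"spin":0,"jaw":1}
    - {"translation":[-2,0,0],"spin":0,"jaw":1}
    - {"translation":[-2,0,0],"spin":0,"jaw":1}

```text
time: 25.35
tool_pos: [0.6162, -0.0692, 0.2004]
tool_rot: [-3.141, -0.0, 1.493]
contact_force: [0.6, -0.5, 0.4]
opening: 0.0919
grip_force: 0.0
```

```bash
python3 - <<'E'
from h import *
st,p,d,c=wrist('we');z0=np.median(c[(d>0)&(abs(c[...,2])<.012)][:,2])
b=(abs(c[...,0]-.622)<.035)&(abs(c[...,1]-.011)<.04)
for n,lo,hi in(('head',.12,.15),('collar',.062,.072)):
    m=b&(c[...,2]-z0>lo)&(c[...,2]-z0<hi);q=c[m]
    if len(q)>20:
        r=cv2.minAreaRect((q[:,:2]*1000).astype(np.float32));A=np.c_[q[:,:2],np.ones(len(q))]
        print(n,len(q),np.median(q[:,2])-z0,np.round(r[0],1),np.round(r[1],1),round(r[2],1),np.linalg.lstsq(A,q[:,2],rcond=None)[0][:2])
s,_=read_camera('scene');save(np.hstack([cv2.resize(s[130:250,260:440],(420,280),interpolation=2),cv2.resize(p[20:220,170:470],(370,280))]),'end')
E
```

```text
head 2426 0.1320665320011143 [623.   10.3] [38.6 38.5] 85.5 [-0.00050535 -0.00182423]
collar 80 0.06760534908066182 [623.7   9.8] [44.7 45.7] 40.6 [-0.00485187  0.00494071]
```

View pics/end.png

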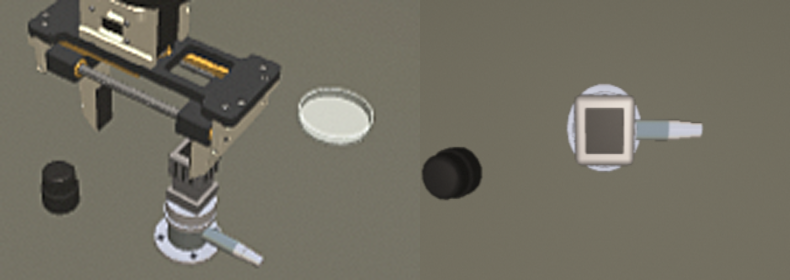

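The handle's head is flat at 132 mm (68 + 64), so the handle is seated on the collar. The gripper is clear and the eyepiece and dish are untouched.

```bash
python3 -c "
from cell import job
print(job.hand_in())"
```

```text
the job is handed in; nothing more can be done
None
```

The job is handed in at about 25 s: the collar lies flat on the shoulder, the handle was stood upright and released, then retaken and lowered fully home (head top measured at 132 mm, as it should be), and the dish, jar and eyepiece were left untouched.

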